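File the red disc case into the packed rack

TASK

Take the red disc case out of its stand and file it upright in the packed rack, right next to the yellow case on the side towards the sprung metal plate: ease its foot into the seam, gently nudge the neighbours apart and push it down until it meets the ledges inside, press it firmly onto them for a moment, then let go. Do not force it or lean on the other cases, do not topple or pull up any of them, and leave the other things on the table alone.

Things in the scene. Friction and masses are not known exactly. Their poses are not given: they have to be found in the camera images.
- red_case: Red disc case to file: 158 (x) x 18 thick (y) x 165 tall (z) mm, 100-180 g, loose, upright, slippery (friction 0.3). Origin: centre of its underside. Wedge foot: 5 thick at the underside, 18 from 16 up; top edge 18 to 6 over the last 10. Seat it with more than 7 N on the ledges (10 to 15 N is well; they are hard, press slowly); over 25 N against a case or the rack cracks it.
- stand: Fixed wooden stand that holds the red case at the start: 100 (x) x 90 (y) x 44 tall, with a 20 wide slot along its x, open at both ends and upward, slot floor 10 above the table; the case stands loosely in it and may lean a few degrees. Origin: centre of its underside.
- rack: Fixed open wooden rack, row of cases packed along its y. Origin on the table; floor 6 mm thick, 166 inside (x), side walls 50 tall, rigid end wall with its inner face at y = -70; sprung plate at the +y end: cases pushed to +y give way and may lean a little, to -y nothing gives. Along both side walls run 9 wide ledges, their tops 8 to 26 above the table, height not measured: the long red case rests on them.
- plate (a joint): Travel (m) of the steel sprung plate in the rack towards the rack's +y. About 0 at the start with five cases, about 0.018 with six; stop at 0.042. Its spring pushes the row towards the fixed end with about 3 N at the start and 4 N at 0.018. Plate 142 x 6 x 100 tall.
- yellow_case: The yellow disc case in the row, 142 long (x) x 18 thick (y) x 125 tall (z), 130 g, loose, standing on the rack floor, tapered like the red case (foot 18 to 5 over 16, top edge 18 to 6 over 10, so that two neighbours leave a V groove 12 wide and 10 deep along the top of their seam). Origin: centre of its underside. It may be in any of the first four places from the fixed end.
- blue_case: The blue disc case in the row, 142 long (x) x 18 thick (y) x 125 tall (z), 130 g, loose, standing on the rack floor, tapered like the red case (foot 18 to 5 over 16, top edge 18 to 6 over 10, so that two neighbours leave a V groove 12 wide and 10 deep along the top of their seam). Origin: centre of its underside. It may be in any of the first four places from the fixed end.
- green_case: The green disc case in the row, 142 long (x) x 18 thick (y) x 125 tall (z), 130 g, loose, standing on the rack floor, tapered like the red case (foot 18 to 5 over 16, top edge 18 to 6 over 10, so that two neighbours leave a V groove 12 wide and 10 deep along the top of their seam). Origin: centre of its underside. It may be in any of the first four places from the fixed end.
- white_case: The white disc case in the row, 142 long (x) x 18 thick (y) x 125 tall (z), 130 g, loose, standing on the rack floor, tapered like the red case (foot 18 to 5 over 16, top edge 18 to 6 over 10, so that two neighbours leave a V groove 12 wide and 10 deep along the top of their seam). Origin: centre of its underside. It may be in any of the first four places from the fixed end.
- black_case: The black disc case in the row, 142 long (x) x 18 thick (y) x 125 tall (z), 130 g, loose, standing on the rack floor, tapered like the red case (foot 18 to 5 over 16, top edge 18 to 6 over 10, so that two neighbours leave a V groove 12 wide and 10 deep along the top of their seam). Origin: centre of its underside. Always the last, next to the sprung plate, at the start.
- bottle_a: Bystander: amber bottle, 44 diameter, 95 tall. Origin: centre of its underside.
- bottle_b: Bystander: small amber bottle, 34 diameter, 75 tall. Origin: centre of its underside.
- mill: Bystander: turned wooden pepper mill, 60 diameter, 170 tall. Origin: centre of its underside.
- remote: Bystander: black remote control, 160 x 45 x 18. Origin: centre of its underside.
- mug: Bystander: blue mug, 80 diameter, 95 tall, handle at its +y. Origin: centre of its underside.
Mind the look-alikes: they are no part of the job. There is more than one size of the red_case; the one meant has the size given above.

How it is judged (in metres and radians):
On the way, in this order (a step that is already met when the one before it is completed fails the run):
1. the red case lifted clear of its stand (z of red_case in the frame of stand above 0.05 m and angle between red_case's own z axis and vertical below 0.35 rad), for 0.1 s.
2. the red case's foot sunk into the row beside the yellow case, the sprung plate pushed back (z of red_case in the frame of rack below 0.105 m and y of red_case in the frame of yellow_case between 0.01 and 0.026 m and value of joint plate above 0.01 m), for 0.1 s.
3. the red case pressed firmly home onto the rack's ledges, with more than 7 N (z of red_case in the frame of rack below 0.029 m and contact force between red_case and rack above 7 N), for 0.1 s.
At the end, for the whole second after the job is handed in: The red case stands at rest on the plate side of the yellow case (14 to 23 mm between centres), underside less than 29 mm above the table, upright within 0.06 rad, square to the rack within 0.08; the other five cases are within 4 mm of the rack floor and 0.08 rad of upright (z of red_case in the frame of rack below 0.029 m and y of red_case in the frame of yellow_case between 0.014 and 0.023 m and angle between red_case's own z axis and vertical below 0.06 rad and angle between the y axis of red_case and the y axis of rack, either way round below 0.08 rad and linear speed of red_case below 0.01 m/s and z of yellow_case in the frame of rack between 0.003 and 0.01 m and angle between each of yellow_case, blue_case, green_case, white_case, black_case's own z axis and vertical below 0.08 rad and z of blue_case in the frame of rack between 0.003 and 0.01 m and z of green_case in the frame of rack between 0.003 and 0.01 m and z of white_case in the frame of rack between 0.003 and 0.01 m and z of black_case in the frame of rack between 0.003 and 0.01 m); the robot touches nothing.
It fails at once if the red case pressed or wedged with more than 25 N against a case of the row or the rack (contact force between red_case and yellow_case above 25 N or contact force between red_case and blue_case above 25 N or contact force between red_case and green_case above 25 N or contact force between red_case and white_case above 25 N or contact force between red_case and black_case above 25 N or contact force between red_case and rack above 25 N).
It fails at once if a case of the row toppled (tilted more than 0.35 rad) or dragged up more than 25 mm (angle between any of yellow_case, blue_case, green_case, white_case, black_case's own z axis and vertical above 0.35 rad or z of any of yellow_case, blue_case, green_case, white_case, black_case in the frame of rack above 0.031 m).
It fails at once if a bystander moved by more than 25 mm (distance of any of bottle_a, bottle_b, mill, remote, mug from where it was at the start of the episode above 0.025 m).
It fails at once if the robot touches a case of the row with more than 10 N (contact force between any of the fingers, the arm and yellow_case above 10 N or contact force between any of the fingers, the arm and blue_case above 10 N or contact force between any of the fingers, the arm and green_case above 10 N or contact force between any of the fingers, the arm and white_case above 10 N or contact force between any of the fingers, the arm and black_case above 10 N).
It also fails if it takes over 58 s, if anything falls off the work surface, if the arm or the gripper's body presses on something with over 40 N, if the wrist force passes 120 N, or if a joint passes its speed limit or range.

ROBOT

A 6-joint arm with a two-finger parallel gripper is mounted at the origin on the work surface. World frame = base frame: x ahead of the robot, y to its left, z up, the work surface at z = 0. Lengths are in mm, angles in rad, forces in N, time in s.
With the tool pointing down it reaches from about 300 to 875 mm from the base axis. Payload 6.4 kg.
Tool frame: the origin (TCP) lies at the very end of the fingers, on their centre line; the grasp point (between the pads) lies 19 mm behind it; z points along the fingers, y is the line along which they close (so a half turn about z gives the same grasp; the last joint's range is limited). The gripper opens to 88 mm and grips with 3 to 60 N. Pads are 18 mm wide; open, the fingers measure 123 mm over their backs; the gripper's body (75 mm by 187 mm) begins 45 mm behind the grasp point.
Start: joints at [0.964, 0.181, 1.607, -0, 1.354, -0.206], TCP at [224.329, 529.45, 238.714] pointing down, gripper open.
Joint ranges: [-2.99, 2.99], [-0.89, 2.07], [0.3, 2.58], [-1.14, 4.28], [0, 2.63], [-3.12, 3.12]. Speed limits (rad/s): [2.57, 2.57, 3.01, 3.14, 3.14, 3.14].

INTERFACE

Orientations are given as a unit quaternion [x, y, z, w].
In Python, from workcell import status, vision, r gives the robot as it stands.
- The arm moves only by the tool arm_command, never from a script. Its argument "plan" is a list of rows, each a list of 3 entries, a list of its own where there are three numbers: the turn, a rotation vector about the tool's x, y, z scaled (see below), then the shift along the tool's x, y, z scaled (see below), then the opening, from 0 (shut) to 1 (fully open). A call has 1 to 12 rows; each row shifts and turns the commanded pose from where the row before left it, along the tool's axes as they then stand; what a row does not reach is not made up. The controller multiplies each number of a shift by 50 cm and each number of a turn by 360 degrees. A row lasts 1/10 s, in which the tool goes at most 50 mm and 8.59 degrees, less where a joint would pass 70% of its speed; a pose out of reach is approached as far as the arm can. A call with a number of a shift or a turn outside -1 to 1 is refused whole. A call with a gripper value outside its range is refused whole. The fingers move at their own pace and stop on an object; "force" is the grip in N (left out, the last holds). Time passes only in rows, so rows that do not move let the fingers close. It gives the time, the measured TCP pose, the force, the opening and the grip force at its end, in the units of the state.
- status.get_obs(): the state, without advancing time (a new reading comes with each control period).
- vision.capture(name): name is "side" or "top" or "wrist"; returns a dict with "img" (384x512x3 uint8, red, green, blue), "range_z" (384x512 float32, mm along the optical axis (not along the pixel's ray), 0 where there is no reading), "fx", "fy", "cx", "cy" (pixels), "R" (3x3) and "t" (3): a world point X has camera coordinates R X + t; the wrist camera has in their place "tool_from_camera" (4x4, takes a point from camera to tool coordinates, whose origin is the TCP and whose axes are the flange's). Camera axes: x right, y down, z forward; pixel columns grow to the right and rows downward; lengths in mm; the calibration is good to about 2 mm. A picture is of the moment at which its call begins: read the wrist's pose just before it.
- r.finish_job(): hands the job in; it is judged then, once.
The state is a dict: "time_s": time; "joints": joint angles; "dq": joint speeds; "joint_torque": joint torques, N m; "tool_pos": TCP position; "orientation": TCP orientation; "wrist_force": force on the tool from outside, world axes, zero at the start; "torque": the same for the moment, N m; "width": finger opening in mm; "grip_force": force on a finger pad.
Only numpy, scipy, OpenCV 4.12 (cv2) and the standard library are available. Lean on these libraries where they do the work, as an engineer would, in place of code of your own. Each camera call takes 0.05 s, during which the arm holds its last target. There are 200 camera calls.

## Working session

There is one attempt and no reset: what is moved stays moved. The work goes in short steps, Python scripts to look and compute and a tool call to move; the robot and the scene stay as the last step left them, time stands still between calls to the robot, and variables do not carry over. Pictures are saved under pics/ and viewed, at most 10 in all, crops included, and the job is handed in when it is done.

Besides the shell and the picture viewer there is one more tool, called after "Request:" as name(argument=value, ...) on one line, values as JSON. arm_command: Moves the arm, as the interface text tells. Its arguments: {"type":"object","properties":{"plan":{"type":"array","items":{"type":"array"}},"force":{"type":"number"}},"required":["plan"]}

```bash
ls; mkdir -p pics; cat > h.py <<'E'
import numpy as np, cv2
from workcell import status, vision, r
from scipy.spatial.transform import Rotation as Ro
def cloud(c, o=None):
    v,u=np.mgrid[0:384,0:512]; z=c['range_z'].astype(float)
    P=np.stack([(u-c['cx'])/c['fx']*z,(v-c['cy'])/c['fy']*z,z],-1)
    if 'R' in c:
        W=(P-np.array(c['t']))@np.array(c['R'])
    else:
        T=np.array(c['tool_from_camera']); Q=P@T[:3,:3].T+T[:3,3]
        W=Q@Ro.from_quat(o['orientation']).as_matrix().T+np.array(o['tool_pos'])
    W[z==0]=np.nan
    return W
def cap(n):
    o=status.get_obs(); c=vision.capture(n); c['W']=cloud(c,o); return c
E
python3 - <<'E'
from h import *
print(status.get_obs())
a=cap('top');b=cap('side')
np.save('top.npy',a['W']);np.save('side.npy',b['W'])
np.savez('imgs.npz',top=a['img'],side=b['img'])
for n,c in(('top',a),('side',b)):
    cv2.imwrite(f'pics/{n}0.png',cv2.resize(c['img'][:,:,::-1],(800,600)))
    print(n,c['fx'],c['cx'],c['cy'],c['R'],c['t'],(-np.array(c['R']).T@np.array(c['t'])))
E
```

```text
pics
{'time_s': 0.0, 'joints': array([ 9.63683618e-01,  1.81529766e-01,  1.60799591e+00, -1.37204114e-05,
        1.35377740e+00, -2.06356117e-01]), 'dq': array([-0.0002951 , -0.00051107, -0.00034571, -0.00010948,  0.00069367,
       -0.0002558 ]), 'joint_torque': array([-1.36662740e-03, -4.33869195e+01, -3.41843891e+01,  7.00124097e-02,
        3.84502695e-02, -1.75700625e-04]), 'tool_pos': array([224.02655562, 528.99091592, 237.82231657]), 'orientation': array([ 1.99038545e-01,  9.79991289e-01, -7.88090272e-04, -3.32180207e-04]), 'wrist_force': array([-0.89553809, -0.10007587,  0.45361919]), 'torque': array([ 0.00954875, -0.03956284, -0.0229092 ]), 'grip_force': 0.0, 'width': 88.43034134896907}
top 434.28666059595633 258.58378880057995 191.59635569086183 [[-0.01946073 -0.99973848  0.01201031]
 [-0.99222087  0.01783427 -0.12320585]
 [ 0.12295944 -0.01431456 -0.99230846]] [  -1.69849412  556.43906631 1227.02522181] [ 401.20307002    5.94258846 1286.16445162]
side 405.63725062103015 258.8244655969986 187.4202271343286 [[ 0.82446552  0.56573043  0.01434132]
 [ 0.32840664 -0.45765674 -0.82625625]
 [-0.4608749   0.68592958 -0.56311183]] [-458.55757159 -145.3410148  1641.57619381] [1182.35713365 -933.10198609  810.87838124]
```

View pics/top0.png

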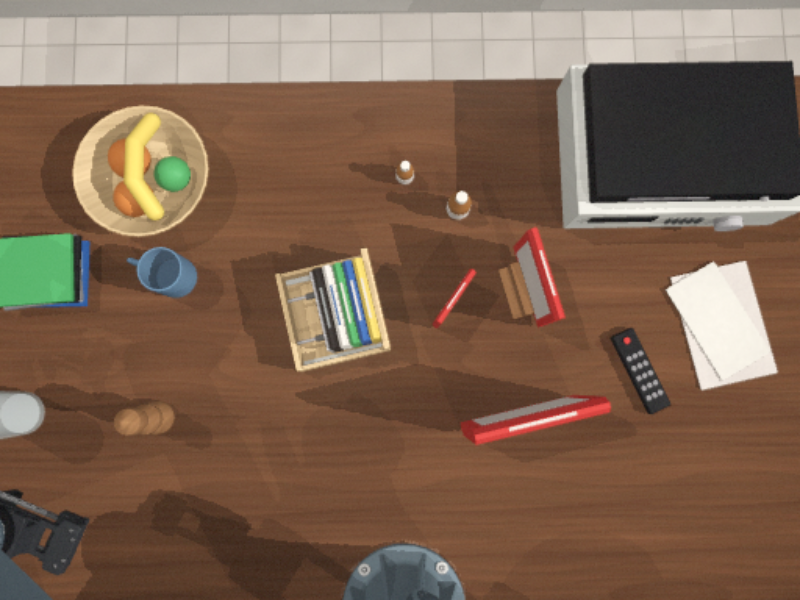

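View pics/side0.png

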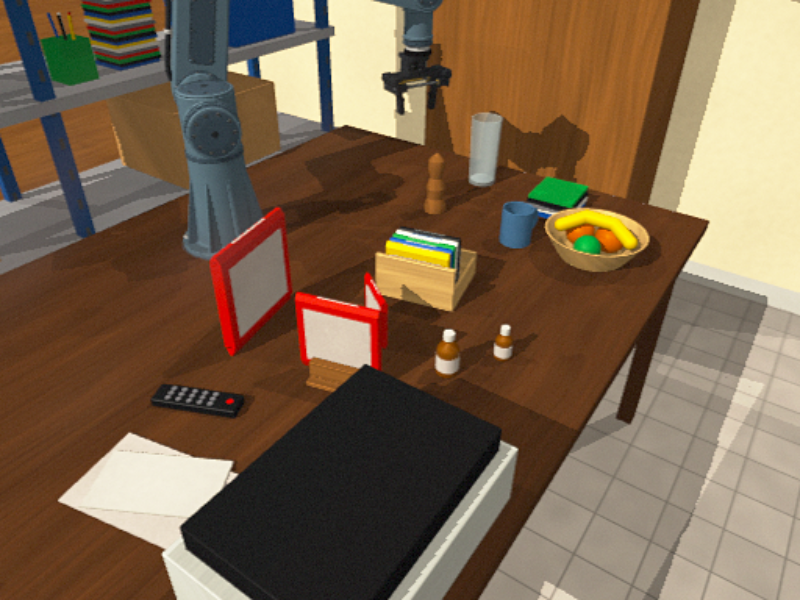

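Top view (800×600 pixels): there are three red cases. A small one is at (455,298), a large one at (537,418), and one in the wooden stand at (540,277). The stand case fits the description if it measures 158×18×165. The rack is at (333,310), and from the fixed end on the right it holds yellow, blue, green, white and black, then the plate and springs. I'll measure these and confirm with one crop.

```bash
cat >> h.py <<'E'
def red(img):
    h=cv2.cvtColor(img,cv2.COLOR_RGB2HSV); return ((h[...,0]<6)|(h[...,0]>174))&(h[...,1]>170)&(h[...,2]>90)
E
python3 - <<'E'
from h import *
I=np.load('imgs.npz')
for n in('top','side'):
    W=np.load(n+'.npy'); m=red(I[n])&~np.isnan(W[...,0])
    k,l,s,c=cv2.connectedComponentsWithStats(m.astype(np.uint8))
    for i in range(1,k):
        if s[i,4]<60: continue
        P=W[l==i]
        t=P[P[:,2]>P[:,2].max()-12]
        q=cv2.minAreaRect(t[:,:2].astype(np.float32))
        print(n,c[i].round()*1.5625,s[i,4],'z',np.percentile(P[:,2],[1,50,99]).round(),'ext',np.ptp(P,0).round(),'toprect',np.round(q[0]),np.round(q[1]),round(q[2],1))
# rack
W=np.load('top.npy'); I=I['top']
h=cv2.cvtColor(I,cv2.COLOR_RGB2HSV)
def rep(nm,m):
    P=W[m&~np.isnan(W[...,0])]
    q=cv2.minAreaRect(P[:,:2].astype(np.float32)); print(nm,len(P),'z',np.percentile(P[:,2],[1,50,99]).round(),np.round(q[0],1),np.round(q[1],1),round(q[2],1))
roi=np.zeros(m.shape,bool) if 0 else np.zeros(I.shape[:2],bool); roi[155:242,172:255]=1
Z=W[...,2]
rep('wall50',roi&(Z>44)&(Z<56))
rep('cases',roi&(Z>115)&(Z<140))
rep('plate',roi&(Z>90)&(Z<112))
H,S,V=h[...,0],h[...,1],h[...,2]
up=roi&(Z>110)
rep('yellow',up&(H>20)&(H<35)&(S>120));rep('blue',up&(H>100)&(H<125)&(S>120));rep('green',up&(H>45)&(H<85)&(S>100));rep('white',up&(S<60)&(V>140));rep('black',up&(V<60))
a=cv2.resize(I[145:250,165:375,::-1],(800,400),interpolation=cv2.INTER_CUBIC)
cv2.imwrite('pics/crop1.png',a)
E
```

```text
top [540.625  276.5625] 397 z [ 32. 169. 178.] ext [154.  93. 183.] toprect [ 580. -247.] [156.  17.] 14.5
top [453.125  298.4375] 120 z [  0. 112. 119.] ext [100.  83. 120.] toprect [ 552. -100.] [ 12. 110.] 54.5
top [534.375 418.75 ] 759 z [  1. 218. 229.] ext [ 83. 263. 235.] toprect [ 341. -218.] [ 18. 216.] 12.6
side [118.75    3.125] 85 z [457. 462. 467.] ext [140. 148.  10.] toprect [-614.  223.] [185. 108.] 48.2
side [117.1875  29.6875] 75 z [387. 392. 397.] ext [138. 147.  11.] toprect [-620.  217.] [182. 108.] 47.8
side [126.5625  53.125 ] 60 z [316. 322. 325.] ext [126. 142.  10.] toprect [-623.  224.] [180.  94.] 50.4
side [243.75  278.125] 1490 z [ -1. 165. 226.] ext [401. 536. 232.] toprect [ 343. -219.] [ 21. 220.] 10.4
side [346.875 318.75 ] 1060 z [ -1. 142. 176.] ext [346. 358. 181.] toprect [ 581. -251.] [159.  16.] 14.5
wall50 317 z [44. 50. 56.] [535.5 121.2] [182.7 172.8] 12.5
cases 1760 z [119. 129. 136.] [542.1  90.9] [142.8  90.1] 12.5
plate 399 z [ 95. 106. 111.] [541.9  87.8] [180.2 108. ] 12.5
yellow 262 z [119. 128. 136.] [549.2  55.2] [140.9  17.2] 12.5
blue 238 z [118. 128. 136.] [544.4  73. ] [139.4  15.8] 12.4
green 233 z [119. 128. 135.] [540.7  89.5] [139.4  16.2] 12.4
white 497 z [111. 130. 136.] [540.8  97.2] [142.9  87.6] 12.1
black 69 z [117. 126. 133.] [532.3 124.3] [137.9  13.7] 12.8
```

View pics/crop1.png

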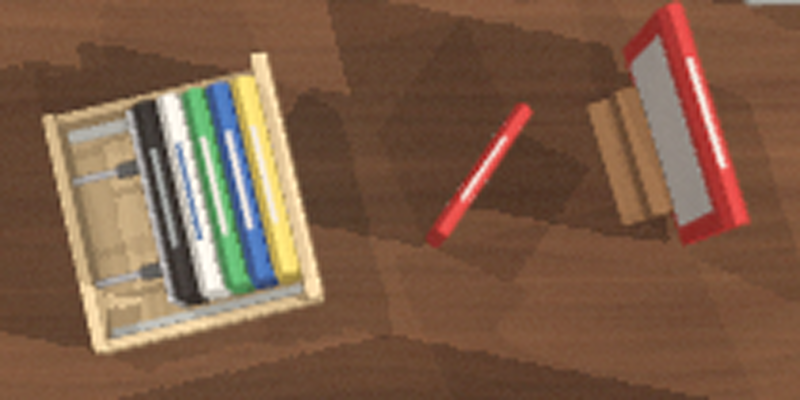

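The crop confirms the choice. The case at crop (690,125) stands in the wooden stand, measures about 157×17 mm, and its top is at 175 mm (10 + 165). The others are 110 mm and 216 mm long, so they don't fit. Next I'll fit its lean and check the surroundings.

```bash
python3 - <<'E'
from h import *
I=np.load('imgs.npz')
u=np.array([np.cos(np.radians(14.5)),np.sin(np.radians(14.5)),0]);v=np.array([-u[1],u[0],0])
for n in('top','side'):
    W=np.load(n+'.npy')
    d=W-np.array([580,-248,0]); a=d@u;b=d@v
    m=(abs(a)<90)&(abs(b)<45)&(W[...,2]>55)&(W[...,2]<160)
    P=W[m]; 
    # face plane: b = k0 + k1*a + k2*z, robust
    A=np.c_[np.ones(len(P)),a[m],P[:,2]-100]; y=b[m]; w=np.ones(len(y),bool)
    for _ in range(6):
        k=np.linalg.lstsq(A[w],y[w],rcond=None)[0]; w=abs(y-A@k)<4
    print(n,len(P),w.sum(),k.round(4), 'std',(y-A@k)[w].std())
    m=(abs(a)<100)&(abs(b)<45)&(W[...,2]>171); print(' top a range',np.percentile(a[m],[1,99]),'b',np.percentile(b[m],[1,50,99]),'z',np.percentile(W[...,2][m],[50,99]))
    m=(abs(a)<90)&(W[...,2]>20)&(W[...,2]<160); print('a ends',np.percentile(a[m&(abs(b)<15)],[1,99]))
    m=(abs(a)<120)&(abs(b)<120)&(W[...,2]>36)&(W[...,2]<50)&(abs(b)>13); 
    if m.sum(): q=cv2.minAreaRect(W[m][:,:2].astype(np.float32)); print('stand',q)
W=np.load('top.npy'); m=(W[...,1]<-270)&(W[...,2]>185)&(W[...,0]>400); print('microwave', np.nanmin(W[m][:,:2],0),np.nanmax(W[m],0))
E
```

```text
top 530 525 [ 9.1418e+00  2.0000e-03 -9.0000e-04] std 0.5625949548893251
 top a range [-76.78451724  77.26766425] b [-5.80473793  1.23735754  7.40393978] z [174.71272459 179.25120586]
a ends [-78.2652903   77.93916034]
stand ((631.404052734375, -259.435546875), (75.56887817382812, 212.73297119140625), 62.01446533203125)
side 1579 1498 [-8.9494e+00  1.6000e-03  3.8000e-03] std 1.4893233580484397
 top a range [-76.45082582  76.3753316 ] b [-8.10628001 -2.45233686  4.28308739] z [173.42981341 176.70293087]
a ends [-78.81473687  78.2766656 ]
stand ((600.0156860351562, -219.39434814453125), (172.080810546875, 76.80632019042969), 68.24597930908203)Traceback (most recent call last):
  File "<stdin>", line 18, in <module>
    res = np.fmin.reduce(a, axis=axis, out=out, **kwargs)
ValueError: zero-size array to reduction operation fmin which has no identity
```

```bash
cat >> h.py <<'E'
def to(p,yaw):
    """yaw: world angle of tool y in deg, tool straight down; prints turn to fix tilt/yaw and shift afterwards"""
    o=status.get_obs(); R=Ro.from_quat(o['orientation']).as_matrix()
    a=np.radians(yaw); y=np.array([np.cos(a),np.sin(a),0]); z=np.array([0,0,-1.]); T=np.c_[np.cross(y,z),y,z]
    d=np.array(p)-o['tool_pos']
    print('t',o['time_s'],'pos',o['tool_pos'].round(1),'turn/360',(Ro.from_matrix(R.T@T).as_rotvec()/2/np.pi).round(4),'shift/500 target axes',(T.T@d/500).round(4),'F',o['wrist_force'].round(1),'w',round(o['width'],1),'grip',o['grip_force'])
E
python3 -c "
from h import *
to([545,90,370],102.5)"
```

```text
t 0.1 pos [224.  529.  237.9] turn/360 [-0.0002 -0.0001 -0.0985] shift/500 target axes [-0.4367 -0.9962 -0.2642] F [-0.  -0.4 -0.2] w 88.2 grip 0.0
```

Request:
arm_command(plan=[[[0,0,-0.0197],[0,0,-0.0525],1],[[0,0,-0.0197],[0,0,-0.0525],1],[[0,0,-0.0197],[0,0,-0.0525],1],[[0,0,-0.0197],[0,0,-0.0525],1],[[0,0,-0.0197],[0,0,-0.0525],1],[[0,0,0],[-0.0364,-0.083,0],1],[[0,0,0],[-0.0364,-0.083,0],1],[[0,0,0],[-0.0364,-0.083,0],1],[[0,0,0],[-0.0364,-0.083,0],1],[[0,0,0],[-0.0364,-0.083,0],1],[[0,0,0],[-0.0364,-0.083,0],1],[[0,0,0],[-0.0364,-0.083,0],1]])

```text
time_s: 1.3
tool_pos: [412.1, 271.8, 369.7]
orientation: [-0.109, 0.994, -0.0, -0.0]
wrist_force: [0.2, -0.0, -0.1]
width: 88.2
grip_force: 0.0
```

Request:
arm_command(plan=[[[0,0,0],[-0.0364,-0.083,0],1],[[0,0,0],[-0.0364,-0.083,0],1],[[0,0,0],[-0.0364,-0.083,0],1],[[0,0,0],[-0.0364,-0.083,0],1],[[0,0,0],[-0.0364,-0.083,0],1],[[0,0,0],[0,0,0],0.5],[[0,0,0],[0,0,0],0.5],[[0,0,0],[0,0,0],0.5]])

```text
time_s: 2.1
tool_pos: [544.7, 91.2, 369.7]
orientation: [-0.109, 0.994, 0.0, -0.0]
wrist_force: [0.1, 0.7, 0.2]
width: 66.3
grip_force: 0.0
```

```bash
python3 - <<'E'
from h import *
to([545,90,370],102.5)
c=cap('wrist'); np.savez('w1.npz',**{k:c[k] for k in('img','W','range_z')})
cv2.imwrite('pics/w1.png',cv2.resize(c['img'][:,:,::-1],(800,600)))
print(c['tool_from_camera'],c['fx'])
to([580,-248,240],104.5)
E
```

```text
t 2.1 pos [544.7  91.2 369.7] turn/360 [ 0.0001 -0.0001  0.0001] shift/500 target axes [ 0.     -0.0025 -0.0006] F [0.1 0.7 0.2] w 66.3 grip 0.0
[[ 1.34190974e-04 -9.47691888e-01 -3.19186572e-01  8.30171427e+01]
 [ 9.99999922e-01  2.46092209e-04 -3.10253111e-04  4.84264068e-01]
 [ 3.72573685e-04 -3.19186506e-01  9.47691846e-01 -1.45888689e+02]
 [ 0.00000000e+00  0.00000000e+00  0.00000000e+00  1.00000000e+00]] 279.09150598287295
t 2.15 pos [544.7  91.6 369.9] turn/360 [ 0.0001 -0.     -0.0053] shift/500 target axes [ 0.1016 -0.6753  0.2599] F [ 0.5 -0.3 -0.2] w 62.0 grip 0.0
```

View pics/w1.png

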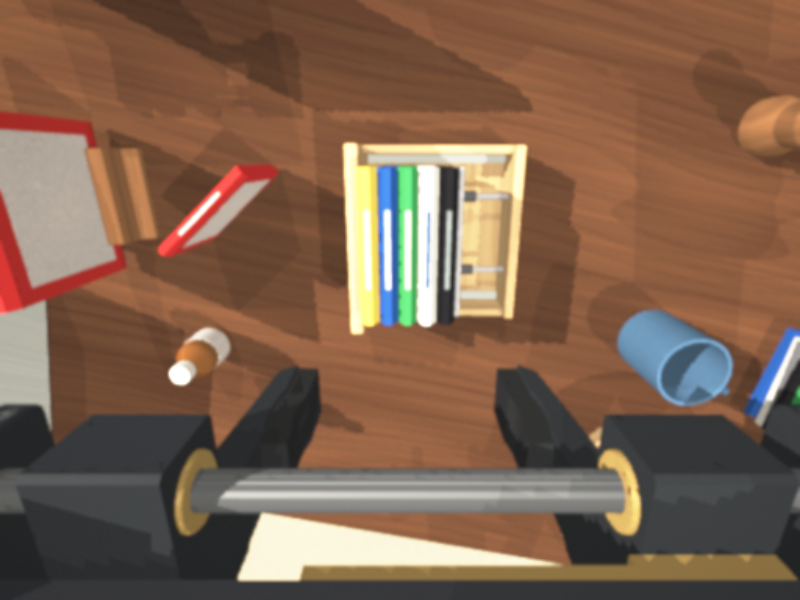

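The wrist view shows the rack at (435,235), with yellow at (367,245) next to the fixed wall, then blue (388), green, white and black. The plate is at (460,240), and the grey ledges show at (435,158) and (478,296). I'll measure these in the wrist frame.

```bash
python3 - <<'E'
from h import *
a=np.radians(12.5);u=np.array([np.cos(a),np.sin(a)]);v=np.array([-u[1],u[0]])
d=np.load('w1.npz');top={'img':np.load('imgs.npz')['top'],'W':np.load('top.npy')}
for n,c in(('wrist',d),('top',top)):
    W=c['W'];h=cv2.cvtColor(c['img'],cv2.COLOR_RGB2HSV);H,S,V=h[...,0],h[...,1],h[...,2]
    U=W[...,:2]@u;Y=W[...,:2]@v;Z=W[...,2]
    roi=(abs(U-549)<100)&(Y>-95)&(Y<110)
    up=roi&(Z>122)&(Z<140)
    for nm,m in(('yellow',up&(H>20)&(H<35)&(S>120)),('blue',up&(H>100)&(H<125)&(S>120)),('green',up&(H>45)&(H<85)&(S>100)),('black',up&(V<50)),('all',up)):
        q=cv2.minAreaRect(W[m][:,:2].astype(np.float32))
        print(n,nm,m.sum(),'U',np.percentile(U[m],[1,99]).round(1),'Y',np.percentile(Y[m],[1,50,99]).round(1),'z',np.median(Z[m]).round(1),'yaw',round(q[2],1))
    m=roi&(Z>44)&(Z<56);print('wall U',np.percentile(U[m],[1,99]).round(1),'Y',np.percentile(Y[m],[1,99]).round(1))
    g=roi&(Y>25)&(Y<75)&(S<70)&(V>100)&(Z<40); 
    for s in(-1,1):
        m=g&(s*(U-549)>60)
        if m.sum(): print('ledge',s,m.sum(),'Z',np.percentile(Z[m],[10,50,90]).round(1),'U',np.percentile(U[m],[5,95]).round(1))
E
```

```text
wrist yellow 413 U [476.2 617.2] Y [-65.4 -58.5 -55.7] z 126.8 yaw 13.7
wrist blue 759 U [476.3 616. ] Y [-53.1 -44.8 -38.4] z 128.0 yaw 12.9
wrist green 793 U [476.3 616.5] Y [-36.2 -28.9 -20.6] z 127.7 yaw 12.2
wrist black 220 U [478.8 614.2] Y [ 1.6  3.3 14.1] z 127.1 yaw 12.6
wrist all 5811 U [477.4 616.1] Y [-71.1 -27.5  15.4] z 129.1 yaw 12.5
wall U [456.8 637.3] Y [-72.8  79.4]
ledge -1 189 Z [ 6.4 11.3 13. ] U [463.9 473.7]
ledge 1 136 Z [ 9.9 11.7 13.6] U [620.6 630. ]
top yellow 239 U [478.3 618. ] Y [-73.1 -64.7 -56.8] z 128.1 yaw 12.8
top blue 227 U [478.5 616.4] Y [-54.3 -46.5 -38.7] z 128.6 yaw 12.4
top green 220 U [478.6 615.8] Y [-37.5 -30.6 -21.7] z 128.6 yaw 12.4
top black 2 U [601.7 609.6] Y [ 0.4  6.1 11.8] z 126.4 yaw -112.0
top all 1621 U [478.6 618.2] Y [-72.3 -28.9  14.6] z 129.2 yaw 12.4
wall U [457.9 639.6] Y [-70.9  85.3]
ledge -1 44 Z [ 7.5 12.1 15.3] U [468.5 475.4]
ledge 1 60 Z [ 7.3 11.7 15.3] U [622.1 631.9]
```

Request:
arm_command(plan=[[[0,0,-0.0053],[0,0,0],1],[[0,0,0],[0.0127,-0.0844,0],1],[[0,0,0],[0.0127,-0.0844,0],1],[[0,0,0],[0.0127,-0.0844,0],1],[[0,0,0],[0.0127,-0.0844,0],1],[[0,0,0],[0.0127,-0.0844,0],1],[[0,0,0],[0.0127,-0.0844,0.0],1],[[0,0,0],[0.0127,-0.0844,0.08],1],[[0,0,0],[0.0127,-0.0844,0.08],1],[[0,0,0],[0,0,0.05],1],[[0,0,0],[0,0,0.05],1],[[0,0,0],[0,0,0],1]])

```text
time_s: 3.35
tool_pos: [577.1, -234.4, 247.5]
orientation: [-0.126, 0.992, 0.002, -0.003]
wrist_force: [0.0, -0.4, 0.4]
width: 88.2
grip_force: 0.0
```

```bash
python3 - <<'E'
from h import *
to([580,-248,140],104.5)
c=cap('wrist'); W=c['W']
u=np.array([np.cos(np.radians(14.5)),np.sin(np.radians(14.5)),0]);v=np.array([-u[1],u[0],0])
d=W-np.array([580,-248,0]); a=d@u;b=d@v
m=red(c['img'])&(W[...,2]>168)&(W[...,2]<182)&(abs(a)<100)&(abs(b)<30)
q=cv2.minAreaRect(W[m][:,:2].astype(np.float32));print(m.sum(),q,np.percentile(a[m],[1,99]),np.percentile(b[m],[1,50,99]),np.median(W[m][:,2]))
cv2.imwrite('pics/w2.png',cv2.resize(c['img'][:,:,::-1],(800,600)))
E
```

```text
t 3.35 pos [ 577.1 -234.4  247.5] turn/360 [ 0.0009 -0.0008 -0.    ] shift/500 target axes [ 0.0012 -0.0278  0.215 ] F [ 0.  -0.4  0.4] w 88.2 grip 0.0
2238 ((578.6983642578125, -247.49285888671875), (157.2727508544922, 15.821287155151367), 14.486445426940918) [-79.04875344  75.71840192] [-6.3236677   1.76609967  8.04034585] 172.60692883990296
```

```bash
python3 - <<'E'
from h import *
to([578.7,-247.5,140],104.5)
E
```

```text
t 3.4 pos [ 578.1 -235.   250.2] turn/360 [ 0.0004 -0.0004 -0.    ] shift/500 target axes [ 0.0052 -0.0245  0.2204] F [ 0.1 -0.   1. ] w 88.3 grip 0.0
```

View pics/w2.png

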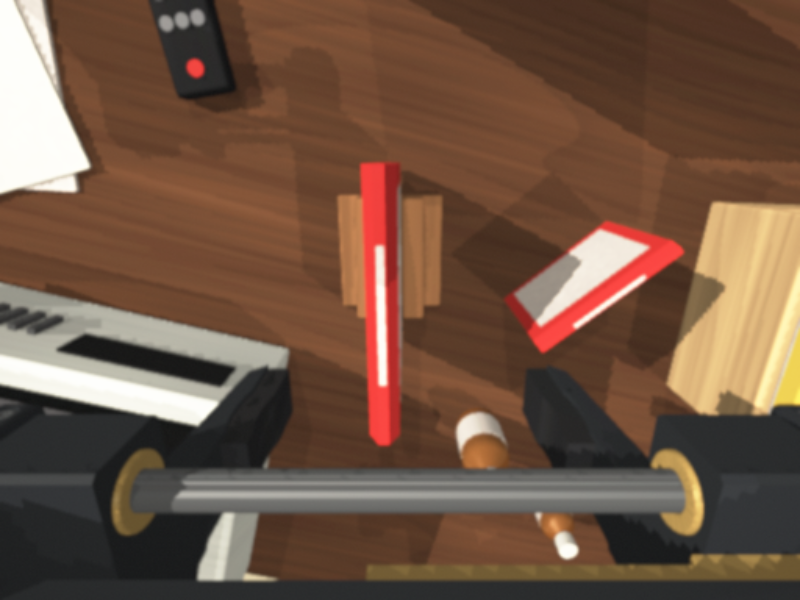

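The wrist view shows the red case at (380,300) in the stand, and a white appliance corner at (290,350) near the left finger. I'll check that clearance.

```bash
python3 - <<'E'
from h import *
c=cap('wrist');W=c['W']
u=np.array([np.cos(np.radians(14.5)),np.sin(np.radians(14.5)),0]);v=np.array([-u[1],u[0],0])
d=W-np.array([578.7,-247.5,0]); a=d@u;b=d@v
for n,W2 in(('w',W),('top',np.load('top.npy'))):
    d=W2-np.array([578.7,-247.5,0]); a=d@u;b=d@v
    m=(abs(a)<110)&(b<-30)&(b>-130)&(W2[...,2]>60)&(W2[...,2]<220)
    if n=='w': m[:, :]&=(c['range_z']>150)
    for lo,hi in((-110,-40),(-40,0),(0,40),(40,75),(75,110)):
        k=m&(a>lo)&(a<hi); 
        if k.sum(): print(n,lo,hi,k.sum(),'bmax',np.percentile(b[k],98).round(),'z',np.percentile(W2[...,2][k],[5,50,98]).round())
    mt=(W2[...,0]>500)&(W2[...,1]<-200)&(W2[...,2]>100); print(np.nanpercentile(W2[...,2][mt],98))
to([578.7,-247.5,140],104.5)
E
```

```text
w 75 110 354 bmax -112.0 z [ 62.  94. 121.]
349.9114562995837
top 75 110 209 bmax -99.0 z [ 69. 117. 164.]
171.16632567633175
t 3.45 pos [ 579.1 -235.6  252.2] turn/360 [ 0. -0.  0.] shift/500 target axes [ 0.0068 -0.0229  0.2244] F [0.6 0.2 0.9] w 88.1 grip 0.0
```

Request:
arm_command(plan=[[[0,0,0],[0.0034,-0.0115,0.02],1],[[0,0,0],[0.0034,-0.0114,0.02],1],[[0,0,0],[0,0,0.04],1],[[0,0,0],[0,0,0.04],1],[[0,0,0],[0,0,0.04],1],[[0,0,0],[0,0,0.03],1],[[0,0,0],[0,0,0.02],1],[[0,0,0],[0,0,0.01],1],[[0,0,0],[0,0,0],1],[[0,0,0],[0,0,0],1]])

```text
time_s: 4.45
tool_pos: [578.9, -249.0, 142.4]
orientation: [-0.125, 0.992, -0.0, 0.001]
wrist_force: [0.1, -1.5, 0.4]
width: 88.1
grip_force: 0.0
```

```bash
python3 - <<'E'
from h import *
to([578.7,-247.5,140],104.5)
E
```

```text
t 4.45 pos [ 578.9 -249.   142.4] turn/360 [-0.0002  0.0001 -0.0003] shift/500 target axes [-0.0004  0.0031  0.0049] F [ 0.1 -1.5  0.4] w 88.1 grip 0.0
```

Request:
arm_command(plan=[[[0,0,0],[0,0.003,0.004],1],[[0,0,0],[0,0,0],0.4],[[0,0,0],[0,0,0],0.4],[[0,0,0],[0,0,0],0.3],[[0,0,0],[0,0,0],0.25],[[0,0,0],[0,0,0],0.2],[[0,0,0],[0,0,0],0.1],[[0,0,0],[0,0,0],0],[[0,0,0],[0,0,0],0],[[0,0,0],[0,0,0],0],[[0,0,0],[0,0,0],0]], force=35)

```text
time_s: 5.55
tool_pos: [578.0, -247.3, 139.5]
orientation: [-0.125, 0.992, -0.0, -0.0]
wrist_force: [-0.2, -0.1, 0.6]
width: 18.1
grip_force: 35.0
```

```bash
python3 - <<'E'
from h import *
to([578.7,-247.5,260],104.5)
E
```

```text
t 5.55 pos [ 578.  -247.3  139.5] turn/360 [-0.     -0.     -0.0003] shift/500 target axes [-0.0012 -0.0007 -0.2409] F [-0.2 -0.1  0.6] w 18.1 grip 34.97602625750005
```

Request:
arm_command(plan=[[[0,0,0],[0,0,-0.02],0],[[0,0,0],[0,0,-0.04],0],[[0,0,0],[0,0,-0.06],0],[[0,0,0],[0,0,-0.07],0],[[0,0,0],[0,0,-0.07],0],[[0,0,0],[0,0,-0.07],0],[[0,0,0],[0,0,-0.05],0],[[0,0,0],[0,0,-0.02],0],[[0,0,0],[0,0,0],0],[[0,0,0],[0,0,0],0]])

```text
time_s: 6.55
tool_pos: [577.5, -247.0, 338.0]
orientation: [-0.125, 0.992, 0.001, -0.001]
wrist_force: [-0.2, 0.7, -2.1]
width: 17.2
grip_force: 35.0
```

```bash
python3 - <<'E'
from h import *
u=np.array([np.cos(np.radians(12.5)),np.sin(np.radians(12.5))]);v=np.array([-u[1],u[0]])
p=546.9*u-54.4*v; print(p)
to([*p,340],102.5)
E
```

```text
[545.71060129  65.26032208]
t 6.55 pos [ 577.5 -247.   338. ] turn/360 [ 0.0003 -0.0002  0.0053] shift/500 target axes [-0.0731  0.6234 -0.004 ] F [-0.2  0.7 -2.1] w 17.2 grip 34.97455021832138
```

Request:
arm_command(plan=[[[0,0,0.0053],[0,0,0],0],[[0,0,0],[-0.004,0.03,0],0],[[0,0,0],[-0.008,0.06,0],0],[[0,0,0],[-0.009,0.08,0],0],[[0,0,0],[-0.01,0.09,0],0],[[0,0,0],[-0.01,0.09,0],0],[[0,0,0],[-0.01,0.09,0],0],[[0,0,0],[-0.009,0.08,0],0],[[0,0,0],[-0.008,0.06,0],0],[[0,0,0],[-0.004,0.04,0],0],[[0,0,0],[-0.001,0.003,0],0],[[0,0,0],[0,0,0],0]])

```text
time_s: 7.75
tool_pos: [545.5, 65.5, 338.6]
orientation: [-0.11, 0.994, 0.0, -0.001]
wrist_force: [0.2, -0.2, -2.0]
width: 17.6
grip_force: 35.0
```

Request:
arm_command(plan=[[[0,0,0],[0,0,0.04],0],[[0,0,0],[0,0,0.04],0],[[0,0,0],[0,0,0.02],0],[[0,0,0],[0,0,0],0],[[0,0,0],[0,0,0],0]])

```text
time_s: 8.25
tool_pos: [546.5, 64.2, 289.9]
orientation: [-0.108, 0.994, -0.0, 0.0]
wrist_force: [0.1, -0.3, -0.4]
width: 17.6
grip_force: 35.0
```

```bash
cat >> h.py <<'E'
a_=np.radians(12.5);u2=np.array([np.cos(a_),np.sin(a_)]);v2=np.array([-u2[1],u2[0]])
def rackcheck(fn):
    o=status.get_obs(); print('tcp U,Y,z',o['tool_pos'][:2]@u2,o['tool_pos'][:2]@v2,o['tool_pos'][2])
    for n in('top','wrist','side'):
        c=cap(n);W=c['W'];h=cv2.cvtColor(c['img'],cv2.COLOR_RGB2HSV);H,S,V=h[...,0],h[...,1],h[...,2]
        U=W[...,:2]@u2;Y=W[...,:2]@v2;Z=W[...,2]
        near=(abs(U-549)<110)&(Y>-100)&(Y<110)
        m=red(c['img'])&near&(Z>100)&(c['range_z']>120)
        if m.sum()>30:
            zt=np.percentile(Z[m],98); k=m&(Z>zt-10); q=cv2.minAreaRect(W[k][:,:2].astype(np.float32))
            print(n,'red',m.sum(),'ztop',round(zt,1),'zmin',np.percentile(Z[m],1).round(1),'topU',np.percentile(U[k],[1,99]).round(1),'Y',np.percentile(Y[k],[1,50,99]).round(1),'ctr',(np.array(q[0])@u2).round(1),(np.array(q[0])@v2).round(1),q[1],'yaw',round(q[2],1))
            f=near&(Z>zt-120)&(Z<zt-50)&(abs(Y-Y[k].mean())<13)&(Z>135)
            if f.sum()>50: print('  face Y vs z slope',np.polyfit(Z[f],Y[f],1).round(4),'vs U',np.polyfit(U[f],Y[f],1).round(4),'std',Y[f].std().round(2))
        up=near&(Z>118)&(Z<140)
        for nm,m in(('yellow',up&(H>20)&(H<35)&(S>120)),('blue',up&(H>100)&(H<125)&(S>120)),('green',up&(H>45)&(H<85)&(S>100))):
            if m.sum()>20: print(n,nm,m.sum(),'U',np.percentile(U[m],[1,99]).round(1),'Y',np.percentile(Y[m],[1,50,99]).round(1),'z',np.median(Z[m]).round(1))
        cv2.imwrite(f'pics/{fn}_{n}.png',cv2.resize(c['img'][:,:,::-1],(800,600)))
E
python3 - <<'E'
from h import *
rackcheck('a')
p=546.9*u2-54.4*v2
to([*p,265],102.5)
E
```

```text
tcp U,Y,z 547.4011985150528 -55.641520175313666 289.9306561998219
top green 128 U [477.9 553.5] Y [-37.4 -31.6 -21.9] z 127.6
wrist red 3428 ztop 326.2 zmin 269.3 topU [492.5 599.2] Y [-63.6 -52.3 -46.5] ctr 544.3 -55.0 (118.16846466064453, 17.890117645263672) yaw 12.6
  face Y vs z slope [ 1.3700e-02 -5.8901e+01] vs U [  -50.0395 23424.527 ] std 5.12
wrist green 784 U [476.2 616.5] Y [-32.1 -25.6 -20.5] z 129.7
side red 872 ztop 324.8 zmin 162.2 topU [470.1 627.4] Y [-83.  -61.4 -52. ] ctr 548.6 -67.8 (158.17530822753906, 33.13188934326172) yaw 12.0
  face Y vs z slope [-3.00000e-03 -6.41515e+01] vs U [ 7.30000e-03 -6.88897e+01] std 2.65
side yellow 190 U [478.3 617.8] Y [-77.5 -70.9 -60. ] z 125.1
side blue 77 U [481.  618.1] Y [-56.6 -50.1 -41. ] z 128.2
side green 95 U [476.9 617.9] Y [-38.  -32.4 -15.7] z 128.0
t 8.4 pos [546.8  64.5 290.8] turn/360 [-0.0001  0.0003 -0.0001] shift/500 target axes [0.0019 0.002  0.0515] F [ 0.   0.7 -1.1] w 17.7 grip 34.97459908481687
```

Request:
arm_command(plan=[[[0,0,0],[0.001,0.0024,0.02],0],[[0,0,0],[0,0,0.02],0],[[0,0,0],[0,0,0.01],0],[[0,0,0],[0,0,0.005],0],[[0,0,0],[0,0,0],0],[[0,0,0],[0,0,0],0],[[0,0,0],[0,0,0],0],[[0,0,0],[0,0,0],0]])

```text
time_s: 9.2
tool_pos: [545.7, 65.8, 262.5]
orientation: [-0.109, 0.994, -0.0, 0.0]
wrist_force: [-0.7, 0.4, -2.4]
width: 17.7
grip_force: 35.0
```

```bash
cat >> h.py <<'E'
def st(U,Y,z): to([*(U*u2+Y*v2),z],102.5); o=status.get_obs(); print('U,Y,z',(o['tool_pos'][:2]@u2).round(1),(o['tool_pos'][:2]@v2).round(1),'under',round(o['tool_pos'][2]-129.5,1),'F u,v,z',(o['wrist_force'][:2]@u2).round(1),(o['wrist_force'][:2]@v2).round(1),o['wrist_force'][2].round(1),'torque u,v',(o['torque'][:2]@u2).round(2),(o['torque'][:2]@v2).round(2))
E
python3 - <<'E'
from h import *
st(547,-54,260)
c=cap('side'); cv2.imwrite('pics/b_side.png',cv2.resize(c['img'][120:220,220:340,::-1],(720,600),interpolation=cv2.INTER_CUBIC))
E
```

```text
t 9.2 pos [545.7  65.8 262.5] turn/360 [-0.      0.0001 -0.    ] shift/500 target axes [-0.     -0.0002  0.0049] F [-0.7  0.4 -2.4] w 17.7 grip 34.97448700480163
U,Y,z 547.0 -53.9 under 133.0 F u,v,z -0.6 0.6 -2.4 torque u,v 0.05 -0.01
```

View pics/b_side.png

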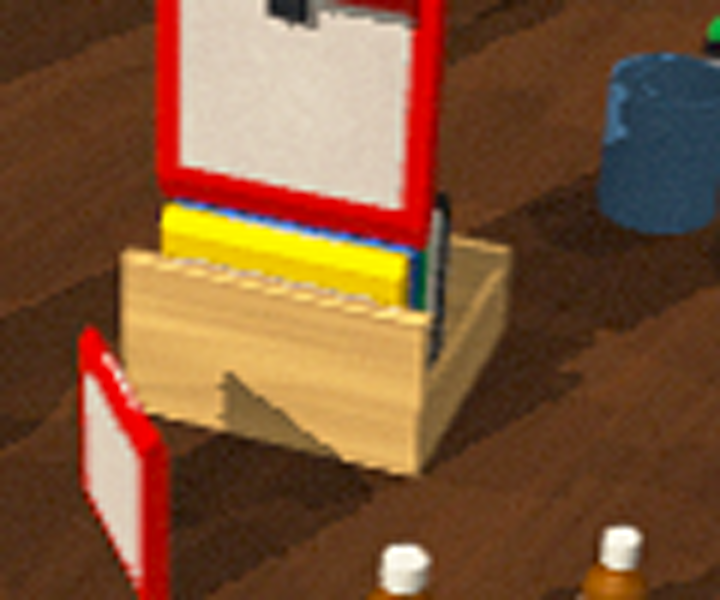

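The side crop shows the red foot at (300,215) above the yellow/blue seam, upright and lined up. Easing in slowly.

Request:
arm_command(plan=[[[0,0,0],[0,0,0.004],0],[[0,0,0],[0,0,0.004],0],[[0,0,0],[0,0,0.004],0],[[0,0,0],[0,0,0],0],[[0,0,0],[0,0,0],0]])

```text
time_s: 9.75
tool_pos: [545.5, 65.7, 256.0]
orientation: [-0.109, 0.994, -0.0, -0.0]
wrist_force: [0.6, -1.1, -2.0]
width: 18.3
grip_force: 35.0
```

```bash
python3 - <<'E'
from h import *
st(547,-54,256)
E
```

```text
t 9.75 pos [545.5  65.7 256. ] turn/360 [-0. -0. -0.] shift/500 target axes [-0.0004 -0.0002  0.    ] F [ 0.6 -1.1 -2. ] w 18.3 grip 34.98180891154334
U,Y,z 546.8 -53.9 under 126.5 F u,v,z 0.3 -1.2 -2.0 torque u,v -0.07 0.02
```

Request:
arm_command(plan=[[[0,0,0],[0,0.003,0.002],0],[[0,0,0],[0,0.002,0.003],0],[[0,0,0],[0,0.001,0.003],0],[[0,0,0],[0,0,0.003],0],[[0,0,0],[0,0,0],0],[[0,0,0],[0,0,0],0]])

```text
time_s: 10.35
tool_pos: [545.0, 68.6, 250.6]
orientation: [-0.109, 0.994, -0.0, 0.0]
wrist_force: [1.2, -3.4, 1.0]
width: 17.7
grip_force: 35.1
```

```bash
python3 - <<'E'
from h import *
st(547,-51,250.5)
E
```

```text
t 10.35 pos [545.   68.6 250.6] turn/360 [-0.  0. -0.] shift/500 target axes [-0.0002 -0.0001  0.0001] F [ 1.2 -3.4  1. ] w 17.7 grip 35.14941888075555
U,Y,z 546.9 -51.0 under 121.1 F u,v,z 0.4 -3.6 1.0 torque u,v -0.98 -0.15
```

Request:
arm_command(plan=[[[0,0,0],[0,0.0025,0.004],0],[[0,0,0],[0,0.0025,0.004],0],[[0,0,0],[0,0.002,0.004],0],[[0,0,0],[0,0.0015,0.004],0],[[0,0,0],[0,0,0],0]])

```text
time_s: 10.85
tool_pos: [543.6, 73.1, 242.0]
orientation: [-0.109, 0.994, 0.0, -0.0]
wrist_force: [1.7, -3.0, -0.7]
width: 17.4
grip_force: 35.1
```

```bash
python3 - <<'E'
from h import *
st(547,-44.5,234.5)
E
```

```text
t 10.85 pos [543.6  73.1 242. ] turn/360 [ 0.0001 -0.0001  0.    ] shift/500 target axes [-0.0009  0.0036  0.0149] F [ 1.7 -3.  -0.7] w 17.4 grip 35.137119891587645
U,Y,z 546.5 -46.3 under 112.5 F u,v,z 1.0 -3.3 -0.7 torque u,v -0.98 -0.13
```

Request:
arm_command(plan=[[[0,0,0],[-0.0005,0.002,0.003],0],[[0,0,0],[0,0.0016,0.004],0],[[0,0,0],[0,0,0.004],0],[[0,0,0],[0,0,0.004],0],[[0,0,0],[0,0,0.004],0],[[0,0,0],[0,0,0],0],[[0,0,0],[0,0,0],0]])

```text
time_s: 11.55
tool_pos: [543.5, 74.7, 232.5]
orientation: [-0.109, 0.994, 0.0, -0.0]
wrist_force: [0.7, -3.5, -2.6]
width: 17.5
grip_force: 35.2
```

```bash
python3 - <<'E'
from h import *
st(547,-44.5,229.5)
c=cap('side'); cv2.imwrite('pics/c_side.png',cv2.resize(c['img'][120:220,220:340,::-1],(720,600),interpolation=cv2.INTER_CUBIC))
E
```

```text
t 11.55 pos [543.5  74.7 232.5] turn/360 [ 0.0001 -0.0001 -0.    ] shift/500 target axes [-0.0005  0.0004  0.0061] F [ 0.7 -3.5 -2.6] w 17.5 grip 35.16289869585307
U,Y,z 546.8 -44.7 under 103.0 F u,v,z -0.1 -3.6 -2.6 torque u,v -1.07 -0.09
```

View pics/c_side.png

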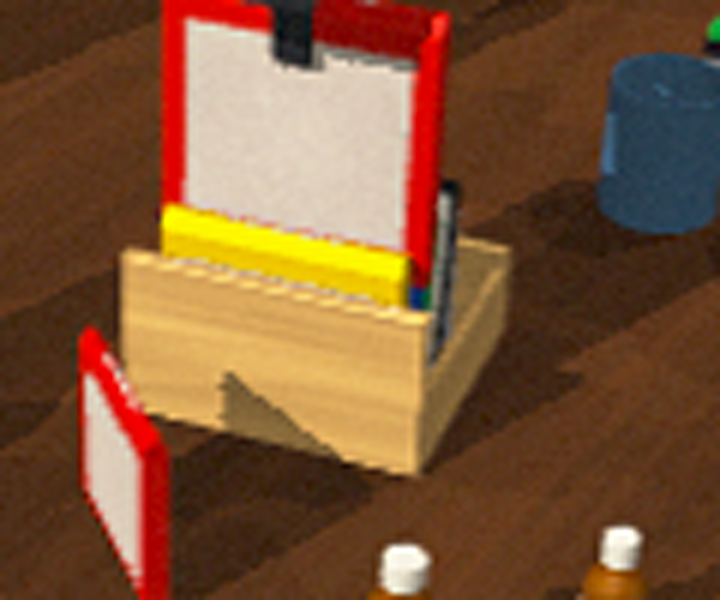

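The foot is in the seam: the red case enters behind yellow at (290,225), blue has been pushed aside, and forces are only about 3.6 N. Continuing straight down to just above the side walls.

Request:
arm_command(plan=[[[0,0,0],[0,0,0.008],0],[[0,0,0],[0,0,0.008],0],[[0,0,0],[0,0,0.008],0],[[0,0,0],[0,0,0.008],0],[[0,0,0],[0,0,0.008],0],[[0,0,0],[0,0,0.008],0],[[0,0,0],[0,0,0.008],0],[[0,0,0],[0,0,0.008],0],[[0,0,0],[0,0,0.008],0],[[0,0,0],[0,0,0.008],0],[[0,0,0],[0,0,0.004],0],[[0,0,0],[0,0,0],0]])

```text
time_s: 12.8
tool_pos: [543.5, 74.7, 190.4]
orientation: [-0.109, 0.994, 0.0, -0.0]
wrist_force: [-0.0, -4.2, -1.5]
width: 17.9
grip_force: 35.2
```

```bash
python3 - <<'E'
from h import *
st(547,-44.5,184.5)
rackcheck('d')
W=np.nan
for n in('side','wrist'):
    c=cap(n);W=c['W'];U=W[...,:2]@u2;Y=W[...,:2]@v2;Z=W[...,2]
    m=(abs(U-549)<100)&(Y>-95)&(Y<110)&(Z>45)&(Z<54)&(c['range_z']>120)
    print(n,m.sum(),'wall U',np.percentile(U[m],[1,3,97,99]).round(1))
E
```

```text
t 12.8 pos [543.5  74.7 190.4] turn/360 [ 0.     -0.0001 -0.    ] shift/500 target axes [-0.0005  0.0004  0.0119] F [-0.  -4.2 -1.5] w 17.9 grip 35.185976526117884
U,Y,z 546.8 -44.7 under 60.9 F u,v,z -0.9 -4.1 -1.5 torque u,v -1.15 -0.09
tcp U,Y,z 546.7675950403928 -44.706481928913874 190.43796313234847
top blue 125 U [477.8 536.6] Y [-29.6 -22.7 -12. ] z 126.2
top green 102 U [477.8 529.5] Y [-11.   -4.9   4.6] z 126.6
wrist red 3621 ztop 226.2 zmin 168.2 topU [489.3 598.2] Y [-52.7 -46.7 -35.5] ctr 543.6 -44.1 (117.79952239990234, 17.83822250366211) yaw 12.5
  face Y vs z slope [ 2.44000e-02 -4.86282e+01] vs U [   11.7739 -5558.265 ] std 5.18
wrist yellow 603 U [475.9 566.5] Y [-70.1 -63.3 -60.2] z 130.7
wrist blue 1880 U [476.1 571. ] Y [-26.9 -21.3  19.5] z 126.8
wrist green 2214 U [476.2 592.5] Y [-10.4  -4.8   5. ] z 126.1
side red 443 ztop 224.9 zmin 106.6 topU [468.2 626.4] Y [-68.3 -50.3 -42.5] ctr 547.4 -55.9 (159.95645141601562, 25.58738899230957) yaw 13.3
  face Y vs z slope [ 1.64000e-02 -5.67606e+01] vs U [ 5.50000e-03 -5.72509e+01] std 2.92
side yellow 195 U [478.1 618.3] Y [-78.1 -70.5 -58.1] z 125.3
side 190 wall U [460.8 467.3 638.8 639.5]
wrist 1973 wall U [456.5 456.5 624.1 632.5]
```

Request:
arm_command(plan=[[[0,0,0],[-0.001,0,0.004],0],[[0,0,0],[0,0,0.006],0],[[0,0,0],[0,0,0.006],0],[[0,0,0],[0,0,0.006],0],[[0,0,0],[0,0,0.006],0],[[0,0,0],[0,0,0],0]])

```text
time_s: 13.65
tool_pos: [544.0, 74.8, 176.5]
orientation: [-0.109, 0.994, 0.0, -0.0]
wrist_force: [1.9, -4.0, -1.7]
width: 17.5
grip_force: 35.2
```

Request:
arm_command(plan=[[[0,0,0],[0,0,0.006],0],[[0,0,0],[0,0,0.006],0],[[0,0,0],[0,0,0.006],0],[[0,0,0],[0,0,0.006],0],[[0,0,0],[0,0,0.006],0],[[0,0,0],[0,0,0.006],0],[[0,0,0],[0,0,0],0]])

```text
time_s: 14.35
tool_pos: [543.9, 74.7, 158.2]
orientation: [-0.109, 0.994, 0.0, -0.001]
wrist_force: [1.1, -5.5, -2.3]
width: 17.9
grip_force: 35.1
```

```bash
python3 - <<'E'
from h import *
st(547,-44.7,147.5)
E
```

```text
t 14.35 pos [543.9  74.7 158.2] turn/360 [ 0.     -0.0002 -0.    ] shift/500 target axes [0.0003 0.0002 0.0214] F [ 1.1 -5.5 -2.3] w 17.9 grip 35.12332067293755
U,Y,z 547.2 -44.8 under 28.7 F u,v,z -0.1 -5.6 -2.3 torque u,v -1.21 -0.1
```

Request:
arm_command(plan=[[[0,0,0],[0,0,0.003],0],[[0,0,0],[0,0,0.003],0],[[0,0,0],[0,0,0.003],0],[[0,0,0],[0,0,0.003],0],[[0,0,0],[0,0,0.003],0],[[0,0,0],[0,0,0.003],0],[[0,0,0],[0,0,0.003],0],[[0,0,0],[0,0,0],0],[[0,0,0],[0,0,0],0]])

```text
time_s: 15.25
tool_pos: [544.1, 74.7, 148.1]
orientation: [-0.109, 0.994, 0.0, -0.0]
wrist_force: [0.9, -4.3, -2.5]
width: 17.7
grip_force: 35.1
```

Request:
arm_command(plan=[[[0,0,0],[0,0,0.001],0],[[0,0,0],[0,0,0.001],0],[[0,0,0],[0,0,0.001],0],[[0,0,0],[0,0,0],0],[[0,0,0],[0,0,0],0]])

```text
time_s: 15.75
tool_pos: [544.2, 74.7, 146.8]
orientation: [-0.109, 0.994, -0.0, -0.0]
wrist_force: [1.9, -6.0, -0.5]
width: 17.6
grip_force: 35.1
```

Request:
arm_command(plan=[[[0,0,0],[0,0,0.001],0],[[0,0,0],[0,0,0],0],[[0,0,0],[0,0,0.001],0],[[0,0,0],[0,0,0],0],[[0,0,0],[0,0,0],0]])

```text
time_s: 16.25
tool_pos: [544.2, 74.7, 145.8]
orientation: [-0.109, 0.994, -0.0, -0.0]
wrist_force: [2.0, -5.8, -1.6]
width: 17.7
grip_force: 35.1
```

```bash
python3 - <<'E'
from h import *
st(547,-44.7,141)
E
```

```text
t 16.25 pos [544.2  74.7 145.8] turn/360 [-0. -0. -0.] shift/500 target axes [0.0009 0.0003 0.0096] F [ 2.  -5.8 -1.6] w 17.7 grip 35.10644400274032
U,Y,z 547.5 -44.8 under 16.3 F u,v,z 0.8 -6.1 -1.6 torque u,v -1.12 -0.03
```

Request:
arm_command(plan=[[[0,0,0],[0,0,0.001],0],[[0,0,0],[0,0,0.001],0],[[0,0,0],[0,0,0.001],0],[[0,0,0],[0,0,0],0],[[0,0,0],[0,0,0],0]])

```text
time_s: 16.75
tool_pos: [544.2, 74.7, 144.3]
orientation: [-0.109, 0.994, -0.0, -0.0]
wrist_force: [1.5, -4.1, -1.6]
width: 17.4
grip_force: 35.1
```

Request:
arm_command(plan=[[[0,0,0],[0,0,0.001],0],[[0,0,0],[0,0,0],0],[[0,0,0],[0,0,0.001],0],[[0,0,0],[0,0,0],0],[[0,0,0],[0,0,0],0]])

```text
time_s: 17.25
tool_pos: [544.2, 74.7, 143.3]
orientation: [-0.109, 0.994, -0.0, -0.0]
wrist_force: [-0.3, -5.1, -1.0]
width: 17.6
grip_force: 35.1
```

Request:
arm_command(plan=[[[0,0,0],[0,0,0.001],0],[[0,0,0],[0,0,0],0],[[0,0,0],[0,0,0.0005],0],[[0,0,0],[0,0,0],0],[[0,0,0],[0,0,0],0]])

```text
time_s: 17.75
tool_pos: [544.3, 74.7, 142.6]
orientation: [-0.109, 0.994, -0.0, -0.0]
wrist_force: [0.7, -5.0, 0.1]
width: 17.8
grip_force: 35.1
```

Request:
arm_command(plan=[[[0,0,0],[0,0,0.0005],0],[[0,0,0],[0,0,0],0],[[0,0,0],[0,0,0.0005],0],[[0,0,0],[0,0,0],0],[[0,0,0],[0,0,0],0]])

```text
time_s: 18.25
tool_pos: [544.2, 74.7, 142.1]
orientation: [-0.109, 0.994, -0.0, -0.0]
wrist_force: [1.9, -5.1, -0.8]
width: 17.5
grip_force: 35.1
```

Request:
arm_command(plan=[[[0,0,0],[0,0,0.0005],0],[[0,0,0],[0,0,0],0],[[0,0,0],[0,0,0.0005],0],[[0,0,0],[0,0,0],0],[[0,0,0],[0,0,0],0]])

```text
time_s: 18.75
tool_pos: [544.3, 74.7, 141.6]
orientation: [-0.109, 0.994, -0.0, -0.0]
wrist_force: [1.2, -6.0, -0.8]
width: 17.6
grip_force: 35.1
```

Request:
arm_command(plan=[[[0,0,0],[0,0,0.0005],0],[[0,0,0],[0,0,0],0],[[0,0,0],[0,0,0.0005],0],[[0,0,0],[0,0,0],0],[[0,0,0],[0,0,0],0]])

```text
time_s: 19.25
tool_pos: [544.3, 74.7, 141.1]
orientation: [-0.109, 0.994, -0.0, -0.0]
wrist_force: [1.6, -4.9, -1.2]
width: 17.6
grip_force: 35.1
```

Request:
arm_command(plan=[[[0,0,0],[0,0,0.0005],0],[[0,0,0],[0,0,0],0],[[0,0,0],[0,0,0.0005],0],[[0,0,0],[0,0,0],0],[[0,0,0],[0,0,0],0]])

```text
time_s: 19.75
tool_pos: [544.3, 74.6, 141.1]
orientation: [-0.109, 0.994, -0.0, 0.0]
wrist_force: [-0.3, -5.0, 1.0]
width: 17.7
grip_force: 35.1
```

Request:
arm_command(plan=[[[0,0,0],[0,0,0.0005],0],[[0,0,0],[0,0,0],0],[[0,0,0],[0,0,0],0]])

```text
time_s: 20.05
tool_pos: [544.4, 74.6, 141.0]
orientation: [-0.109, 0.994, -0.0, 0.0]
wrist_force: [-0.4, -6.0, 2.4]
width: 18.0
grip_force: 35.1
```

Contact at an underside height of about 11.5 mm, which matches the measured ledge height. Pressing slowly.

Request:
arm_command(plan=[[[0,0,0],[0,0,0.0005],0],[[0,0,0],[0,0,0],0],[[0,0,0],[0,0,0.0005],0],[[0,0,0],[0,0,0],0],[[0,0,0],[0,0,0],0]])

```text
time_s: 20.55
tool_pos: [544.5, 74.6, 141.0]
orientation: [-0.109, 0.994, -0.0, 0.0]
wrist_force: [-1.5, -4.8, 6.6]
width: 17.8
grip_force: 35.1
```

Request:
arm_command(plan=[[[0,0,0],[0,0,0.0005],0],[[0,0,0],[0,0,0],0],[[0,0,0],[0,0,0],0]])

```text
time_s: 20.85
tool_pos: [544.6, 74.6, 141.0]
orientation: [-0.109, 0.994, -0.0, 0.0]
wrist_force: [-2.4, -4.9, 9.6]
width: 17.8
grip_force: 35.1
```

Request:
arm_command(plan=[[[0,0,0],[0,0,0.0005],0],[[0,0,0],[0,0,0],0],[[0,0,0],[0,0,0],0],[[0,0,0],[0,0,0],0],[[0,0,0],[0,0,0],0]])

```text
time_s: 21.35
tool_pos: [544.7, 74.6, 141.0]
orientation: [-0.109, 0.994, -0.0, 0.0]
wrist_force: [-2.9, -6.8, 9.3]
width: 17.6
grip_force: 35.1
```

```bash
python3 - <<'E'
from h import *
st(547,-44.7,141)
rackcheck('e')
E
```

```text
t 21.35 pos [544.7  74.6 141. ] turn/360 [-0.0001  0.0001 -0.    ] shift/500 target axes [ 0.0018  0.0007 -0.0001] F [-2.9 -6.8  9.3] w 17.6 grip 35.06784573721234
U,Y,z 547.9 -45.0 under 11.5 F u,v,z -4.3 -6.0 9.3 torque u,v -0.99 0.68
tcp U,Y,z 547.9036672589563 -45.0446796815918 140.95270842484524
top blue 82 U [477.4 527.1] Y [-33.2 -26.6 -19.6] z 129.9
top green 88 U [477.4 522.4] Y [-17.9 -11.1  -3. ] z 128.6
wrist red 3622 ztop 176.7 zmin 123.6 topU [490.4 599.4] Y [-53.  -45.5 -35.9] ctr 544.7 -44.4 (119.45964813232422, 17.82686996459961) yaw 12.3
wrist yellow 2286 U [475.9 588.9] Y [-71.9 -63.5 -57.4] z 129.1
wrist blue 2198 U [475.8 560.5] Y [-31.7 -24.2  10. ] z 130.1
wrist green 3056 U [475.9 561.8] Y [-17.7 -12.3  -1.5] z 127.9
side red 299 ztop 176.1 zmin 102.7 topU [469.  627.3] Y [-59.3 -50.3 -40.6] ctr 548.5 -55.8 (159.3994140625, 31.28160858154297) yaw 12.8
side yellow 190 U [479.3 618.1] Y [-78.  -70.5 -61.2] z 125.2
```

Request:
arm_command(plan=[[[0,0,0],[0,0,0.0005],0],[[0,0,0],[0,0,0],0],[[0,0,0],[0,0,0],0],[[0,0,0],[0,0,0],0]])

```text
time_s: 21.9
tool_pos: [544.8, 74.6, 141.0]
orientation: [-0.109, 0.994, -0.0, 0.001]
wrist_force: [-4.0, -5.6, 10.4]
width: 18.0
grip_force: 35.1
```

Request:
arm_command(plan=[[[0,0,0],[0,0,-0.001],0],[[0,0,0],[0,-0.0005,-0.001],0],[[0,0,0],[0,-0.0005,-0.001],0],[[0,0,0],[0,-0.0005,-0.0005],0],[[0,0,0],[0,0,0],0],[[0,0,0],[0,0,0],0]])

```text
time_s: 22.5
tool_pos: [544.6, 74.2, 141.1]
orientation: [-0.109, 0.994, 0.0, 0.0]
wrist_force: [2.1, -2.6, 1.3]
width: 17.6
grip_force: 35.0
```

Request:
arm_command(plan=[[[0,0,0],[0,0,0],0.22],[[0,0,0],[0,0,0],0.26],[[0,0,0],[0,0,0],0.3],[[0,0,0],[0,0,0],0.4],[[0,0,0],[0,0,0],0.4],[[0,0,0],[0,0,0],0.4],[[0,0,0],[0,0,0],0.4]])

```text
time_s: 23.2
tool_pos: [544.4, 74.1, 141.0]
orientation: [-0.109, 0.994, 0.0, -0.0]
wrist_force: [0.2, 0.2, -0.2]
width: 35.5
grip_force: 0.0
```

Released with no residual force. Lifting straight up, then backing away to get a clear view from above.

Request:
arm_command(plan=[[[0,0,0],[0,0,-0.01],0.4],[[0,0,0],[0,0,-0.02],0.4],[[0,0,0],[0,0,-0.04],0.4],[[0,0,0],[0,0,-0.06],0.4],[[0,0,0],[0,0,-0.08],0.4],[[0,0,0],[0,0,-0.08],0.4],[[0,0,0],[0,0,-0.05],0.4],[[0,0,0],[0.06,0,0],0.4],[[0,0,0],[0.08,0,0],0.4],[[0,0,0],[0.08,0,0],0.4],[[0,0,0],[0.05,0,0],0.4],[[0,0,0],[0,0,0],0.4]])

```text
time_s: 24.4
tool_pos: [410.8, 44.7, 312.2]
orientation: [-0.109, 0.994, -0.0, 0.001]
wrist_force: [0.7, 0.3, 0.4]
width: 35.4
grip_force: 0.0
```

```bash
python3 - <<'E'
from h import *
st(547,-44.7,141)
rackcheck('f')
c=cap('top'); cv2.imwrite('pics/f_crop.png',cv2.resize(c['img'][140:250,165:265,::-1],(545,600),interpolation=cv2.INTER_CUBIC))
W=c['W'];U=W[...,:2]@u2;Y=W[...,:2]@v2;Z=W[...,2]
f=(abs(U-549)<75)&(abs(Y+36)<14)&(Z>135)&(Z<162); print(f.sum(),f.any() and np.polyfit(Z[f],Y[f],1))
E
```

```text
t 24.4 pos [410.8  44.7 312.2] turn/360 [-0.0001  0.0003 -0.0001] shift/500 target axes [-0.2726  0.0011  0.3425] F [0.7 0.3 0.4] w 35.4 grip 0.0
U,Y,z 410.7 -45.3 under 182.7 F u,v,z 0.8 0.1 0.4 torque u,v 0.06 0.02
tcp U,Y,z 410.69702632581715 -45.272225122321046 312.2355170597834
top red 127 ztop 180.0 zmin 156.4 topU [505.7 627. ] Y [-54.4 -46.5 -40.4] ctr 564.7 -47.4 (124.657470703125, 14.341331481933594) yaw 12.4
top yellow 228 U [487.1 618.1] Y [-73.4 -65.9 -57. ] z 128.7
top blue 136 U [502.3 615.7] Y [-34.5 -25.3 -20.4] z 129.0
top green 143 U [508.8 616.8] Y [-18.8 -12.7  -4. ] z 127.6
wrist red 727 ztop 176.6 zmin 101.9 topU [468.6 626.8] Y [-53.9 -41.1 -37.6] ctr 548.2 -45.5 (159.58209228515625, 15.940110206604004) yaw 12.1
wrist yellow 244 U [475.3 594.8] Y [-69.5 -59.7 -57. ] z 128.2
wrist blue 610 U [475.2 596.9] Y [-34.2 -26.4 -19.6] z 127.8
wrist green 644 U [475.4 597.5] Y [-18.6 -13.9  -2.7] z 127.2
side red 433 ztop 176.4 zmin 104.8 topU [471.1 627.3] Y [-59.6 -52.1 -42.9] ctr 549.3 -51.1 (157.73004150390625, 18.007003784179688) yaw 12.6
side yellow 195 U [478.3 618.5] Y [-77.4 -70.3 -59.3] z 124.7
7 [  0.35000932 -76.80494041]
```

View pics/f_crop.png

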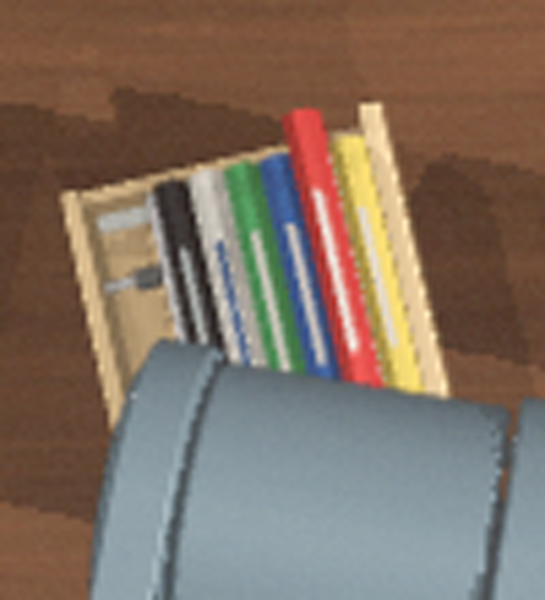

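The red case stands between yellow (pixel 375,260) and blue (300,270) in the crop. Its top is at about 176 mm, 18 mm from yellow's centre, square to the rack, with the row upright and the robot clear. Handing in.

```bash
python3 -c "
from workcell import r
print(r.finish_job())"
```

```text
the job is handed in; nothing more can be done
None
```

The red case is filed upright next to the yellow one on the plate side, pressed onto the ledges at about 11 N by the wrist reading and released; the job is handed in, but no verdict was returned.

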